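# Comb lacquered strips into rows under the drying lamp

### The arm

A 7-joint arm with a two-finger parallel gripper is mounted at the origin on the work surface. World frame = base frame: x ahead of the robot, y to its left, z up, the work surface at z = 0. Lengths are in mm, angles in rad, forces in N, time in s.
With the tool pointing down it reaches from about 400 to 875 mm from the base axis. Payload 4.4 kg.
Tool frame: the origin (TCP) lies where the fingers leave the gripper's body, on its centre line; the fingertips stand 73 mm ahead of it and the grasp point (between the pads) lies 54 mm ahead of it; z points along the fingers, y is the line along which they close (so a half turn about z gives the same grasp; the last joint's range is limited). The gripper opens to 85 mm and grips with 20 to 120 N. Pads are 22 mm wide; open, the fingers measure 114 mm over their backs; the gripper's body (76 mm by 85 mm) begins 54 mm behind the grasp point. The pads swing forward as they close: fully open they stand 13 mm farther back than shut.
Start: joints at [-1.215, 0.628, 0.038, 1.517, -0.027, 0.996, -0.02], TCP at [266.093, 593.053, 303.913] pointing down, gripper open.
Joint ranges: [-3.06, 3.06], [-0.37, 2.12], [-1.25, 1.32], [0.18, 2.47], [-1.1, 4.24], [0.23, 1.98], [-2.94, 2.94]. Speed limits (rad/s): [2.57, 2.57, 3.14, 3.14, 3.14, 3.14, 3.14].

### API

Orientations are given as [roll, pitch, yaw] about the fixed x, y, z axes, in that order (R = Rz(yaw) Ry(pitch) Rx(roll)).
In Python, from cell import ctrl gives the robot as it stands.
- The arm moves only by the tool send_rows, never from a script. Its argument "rows" is a list that holds one entry, the list of rows, each a list of 6 numbers: the shift along the tool's x, y, z in cm, then the turn, a rotation vector about the tool's x, y, z in rad. In form: [[[tx, ty, tz, wx, wy, wz], ...]]. A call has 1 to 10 rows; each row is the pose to reach, as a shift and turn from the pose commanded when the call began, along the tool's axes at that moment; what a row does not reach only later rows make up. A row lasts 1/10 s, in which the tool goes at most 50 mm and 8.59 degrees, less where a joint would pass 70% of its speed; a pose out of reach is approached as far as the arm can. A call with a gripper value outside its range is refused whole. "grip" is the closure in counts, from 0 (fully open) to 255 (shut), set as the call begins (left out, the last holds). The fingers move at their own pace and stop on an object; the grip force is fixed at half the most. Time passes only in rows, so rows that repeat a pose let the fingers close. It gives the time, the measured TCP pose, the force, the opening and the grip force at its end, in the units of the state.
- ctrl.read_state(): the state, without advancing time (a new reading comes with each control period).
- ctrl.get_image(name): name is "scene" or "side" or "wrist"; returns a dict with "pixels" (420x560x3 uint8, red, green, blue), "fx", "fy", "cx", "cy" (pixels), "D" ([k1, k2, p1, p2, k3] as OpenCV has them; the pictures are not rectified), "extrinsics" (4x4, takes a point from camera to world coordinates); the wrist camera has in their place "mount" (4x4, takes a point from camera to tool coordinates, whose origin is the TCP and whose axes are the flange's). Camera axes: x right, y up, looking along -z (the intrinsics and any distortion apply to the point x, -y, -z); pixel columns grow to the right and rows downward; lengths in mm; the calibration is good to about 2 mm. A picture is of the moment at which its call begins: read the wrist's pose just before it. There is no depth.
- ctrl.finish_job(): hands the job in; it is judged then, once.
The state is a dict: "clock": time; "qpos": joint angles; "qd": joint speeds; "tau": joint torques, N m; "eef_pos": TCP position; "tool_rot": TCP orientation; "force": force on the tool from outside, world axes, zero at the start; "torque": the same for the moment, N m; "width": finger opening in mm; "gripper_force": force on a finger pad.
Only numpy, scipy, OpenCV 4.12 (cv2) and the standard library are available. Lean on these libraries where they do the work, as an engineer would, in place of code of your own. Each camera call takes 0.05 s, during which the arm holds its last target. There are 200 camera calls.

### The job

The three lacquered strips on the green mat are still wet: take the rake from its stand and, moving them with the rake alone, comb them along the table under the drying lamp's bar until one strip, of any colour, lies centred along each of the three white lines. Keep the gripper off the strips, do not knock the lamp or disturb the jar, glue bottle and sanding block, and at the end lean the rake back in its stand and let go.

Things in the scene. Friction and masses are not known exactly. Their poses are not given: they have to be found in the camera images.
- strip_red: red lacquered wooden strip, square in section, 140 x 14 x 14 mm, about 22 g, loose, lying flat on the table. Origin: centre of its underside; x along its length, z up. It slides, it does not roll; any strip may go to any row.
- strip_yellow: yellow lacquered wooden strip, square in section, 140 x 14 x 14 mm, about 22 g, loose, lying flat on the table. Origin: centre of its underside; x along its length, z up. It slides, it does not roll; any strip may go to any row.
- strip_blue: blue lacquered wooden strip, square in section, 140 x 14 x 14 mm, about 22 g, loose, lying flat on the table. Origin: centre of its underside; x along its length, z up. It slides, it does not roll; any strip may go to any row.
- rake: straight rake, 220 mm long, 90 g. Origin: tine tips, middle of the head; z up the handle, x along the head. Five round steel tines, 8 mm diameter, ball ends, at x = -34, -17, 0, 17, 34 mm, z = 0 to 36 mm; crossbar 84 (x) x 16 (y) mm, z = 36 to 52 mm; wooden handle 18 (x) x 16 (y) mm, z = 52 to 220 mm. Starts in the stand, handle leaning 35 degrees from vertical.
- rake_grip (a point): point on the middle of the rake's handle, 180 mm up from the tine tips, where to grip it firmly across its 18 mm sides (along x); axes as the rake.
- seat (a point): the rake's place in the fixed stand: where its origin rests, on the toe ledge, 18 mm above the table. Axes level: z up, x along the ledge. Seated, the rake's x is this x and its handle leans 35 degrees from vertical towards this +y. It lifts out along its handle and stays leaning there by its own weight.
- stand: plywood stand, fixed, 104 mm wide (x), 100 mm high, within y = -30 to 80 mm. Origin on the table, 18 mm below the seat, same axes. A back board, 35 degrees from vertical, rises towards +y and backs the rake's +y face up to z = 100 mm of the rake; the toe ledge is square to it. Two cheeks 46 mm long leave 6 mm beside each end of the crossbar.
- lamp: drying lamp, fixed. Origin on the table, mid bay; z up, x along the rows. Two steel posts, 14 mm diameter, at x = -128 and 128 mm, y = 22.5 mm (feet 20 mm radius, 5 mm high) carry the bar. Below is a flat grey sheet, flush with the table, with three white lines 140 mm long along x at y = -45, 0 and 45 mm. The strips start on the +y side.
- lamp_bar (a point): middle of the underside of the lamp's white LED bar, 150 mm above the table; axes as the lamp. The bar is 285 (x) x 32 (y) x 18 mm. It is in the way of an upright rake: lean the handle towards the lamp's +y, about 35 degrees as in the stand, to reach below and past it.
- row_far (a point): middle of the white line at y = -45 mm of the lamp, beyond the bar, on the table; x along the line, y square to it (same axes as the lamp).
- row_mid (a point): middle of the white line at y = 0 of the lamp, just past the bar; axes as the lamp.
- row_near (a point): middle of the white line at y = 45 mm of the lamp, just before the bar; axes as the lamp.
- jar: bystander: amber lacquer jar, 54 mm diameter, 75 mm high, loose. Origin: centre of its underside.
- glue: bystander: white glue bottle with red cap, 44 mm diameter, 110 mm high, loose. Origin: centre of its underside.
- sanding_block: bystander: yellow sanding block, 85 (x) x 45 (y) x 35 mm, loose. Origin: centre of its underside.
There are look-alikes about, which are no part of the job. Of the things like the strip_blue, leave any that is black; of the rest the larger one is meant.

How it is judged:
By the outcome, as a careful person would: the job done as asked, in the order asked, and still so for the second after the job is handed in, with the robot touching nothing.
It also fails if it takes over 72 s, if anything falls off the work surface, if the arm or the gripper's body presses on something with over 40 N, if the wrist force passes 120 N, or if a joint passes its speed limit or range.

## Working session

There is one attempt and no reset: what is moved stays moved. The work goes in short steps, Python scripts to look and compute and a tool call to move; the robot and the scene stay as the last step left them, time stands still between calls to the robot, and variables do not carry over. Pictures are saved under pics/ and viewed, at most 10 in all, crops included, and the job is handed in when it is done.

Besides the shell and the picture viewer there is one more tool, called after "Request:" by a JSON object that holds its "method" and its "body". send_rows: Moves the arm, as the interface text tells. Its arguments: {"type":"object","properties":{"rows":{"type":"array","items":{"type":"array","items":{"type":"array","items":{"type":"number"}}}},"grip":{"type":"number"}},"required":["rows"]}

```bash
ls; mkdir -p pics
python3 - <<'E'
from cell import ctrl
import cv2
print(ctrl.read_state())
for n in ["scene","side"]:
    d=ctrl.get_image(n); cv2.imwrite(f"pics/{n}0.png",d["pixels"][:,:,::-1]); print(n,{k:v for k,v in d.items() if k!="pixels"})
E
```

```text
pics
{'clock': 0.0, 'qpos': array([-1.21481025,  0.62932816,  0.03841993,  1.51839101, -0.0269893 ,
        0.99631456, -0.02003633]), 'qd': array([ 1.02105829e-03, -4.33158760e-04,  8.83520274e-05,  8.35918503e-04,
        1.41841642e-04, -5.72404339e-04, -3.12421606e-04]), 'tau': array([-4.77065405e-04, -5.63411021e+01,  1.22614469e+00, -1.93448210e+01,
        1.09723915e-02,  1.06607610e-02, -2.54661597e-05]), 'eef_pos': array([265.86202747, 592.59117528, 302.9928556 ]), 'tool_rot': array([-3.13966906e+00,  2.12019463e-05,  2.71979338e+00]), 'force': array([ 0.09706037, -0.55822166, -0.00615107]), 'torque': array([0.01226236, 0.01073773, 0.01537973]), 'gripper_force': 0.0, 'width': 85.52506358002739}
scene {'fx': 395.37884866978254, 'fy': 395.37884866978254, 'cx': 282.72010400435227, 'cy': 209.64367747435392, 'D': array([-0.08652389,  0.        ,  0.        ,  0.        ,  0.        ]), 'extrinsics': array([[ 1.47696444e-01, -5.45485132e-01,  8.25004079e-01,
         1.28733342e+03],
       [ 9.88773337e-01,  1.00541770e-01, -1.10537956e-01,
        -1.26662524e+02],
       [-2.26505591e-02,  8.32068100e-01,  5.54210816e-01,
         6.15432580e+02],
       [ 0.00000000e+00,  0.00000000e+00,  0.00000000e+00,
         1.00000000e+00]])}
side {'fx': 461.25467930480914, 'fy': 461.25467930480914, 'cx': 274.67436914007726, 'cy': 210.00888342020548, 'D': array([-0.09211381,  0.        ,  0.        ,  0.        ,  0.        ]), 'extrinsics': array([[ 7.45794522e-01,  5.14593608e-01, -4.23064946e-01,
         5.38401223e+01],
       [-6.66062650e-01,  5.87714824e-01, -4.59294928e-01,
        -5.50110677e+02],
       [ 1.22913059e-02,  6.24327401e-01,  7.81066079e-01,
         9.99498697e+02],
       [ 0.00000000e+00,  0.00000000e+00,  0.00000000e+00,
         1.00000000e+00]])}
```

View pics/scene0.png

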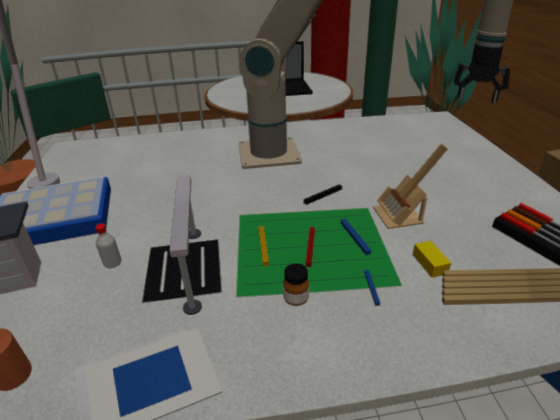

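View pics/side0.png

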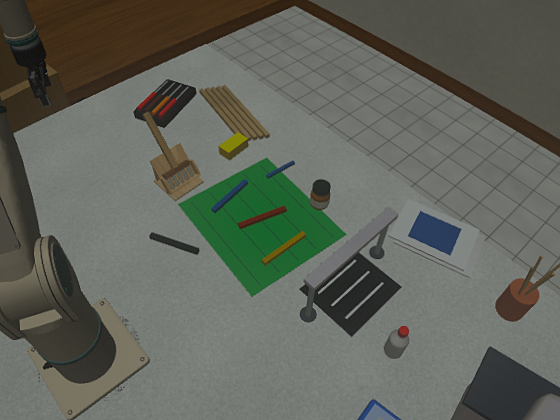

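The scene view shows yellow strip at (263,245), red at (311,246), large blue at (355,236), and small blue decoy at (372,287). The black decoy is at (323,194), the lamp bar at (182,212), and the lines at (165–202,268). The rake leans in its stand at (405,200). The side view agrees: rake at (165,150), lamp bar (352,247), jar (320,193).

```bash
cat > h.py <<'E'
import numpy as np, cv2
from cell import ctrl
from scipy.spatial.transform import Rotation as R
def K(d): return np.array([[d["fx"],0,d["cx"]],[0,d["fy"],d["cy"]],[0,0,1.]])
def E(d):
    if "extrinsics" in d: return d["extrinsics"]
    s=d["state"]; T=np.eye(4); T[:3,:3]=R.from_euler("xyz",s["tool_rot"]).as_matrix(); T[:3,3]=s["eef_pos"]; return T@d["mount"]
def grab(n):
    s=ctrl.read_state(); d=ctrl.get_image(n); d["state"]=s; d["hsv"]=cv2.cvtColor(d["pixels"],cv2.COLOR_RGB2HSV); return d
def ray(d,uv):
    p=cv2.undistortPoints(np.float64(uv).reshape(-1,1,2),K(d),d["D"])[:,0]
    v=np.c_[p[:,0],-p[:,1],-np.ones(len(p))]; T=E(d); return T[:3,3],v@T[:3,:3].T
def onz(d,uv,z):
    o,v=ray(d,uv); return o+v*((z-o[2])/v[:,2])[:,None]
def tri(d1,u1,d2,u2):
    o1,v1=ray(d1,[u1]);o2,v2=ray(d2,[u2]);A=np.c_[v1[0],-v2[0]]
    t=np.linalg.lstsq(A,o2-o1,rcond=None)[0];a=o1+t[0]*v1[0];b=o2+t[1]*v2[0];return (a+b)/2,np.linalg.norm(a-b)
def proj(d,P):
    T=np.linalg.inv(E(d)); p=np.atleast_2d(P)@T[:3,:3].T+T[:3,3]
    return cv2.projectPoints(p*[1,-1,-1],np.zeros(3),np.zeros(3),K(d),d["D"])[0][:,0]
C=dict(red=[((0,150,60),(6,255,255)),((174,150,60),(180,255,255))],yellow=[((17,150,90),(30,255,255))],blue=[((105,120,50),(125,255,255))])
def blobs(d,ranges,amin=40):
    m=sum(cv2.inRange(d["hsv"],np.array(a),np.array(b)) for a,b in ranges)
    return m,[c for c in cv2.findContours(m,cv2.RETR_EXTERNAL,cv2.CHAIN_APPROX_NONE)[0] if cv2.contourArea(c)>amin]
def strip(d,c,z=7):
    # oriented strip: silhouette pixels cast on mid height plane, min-area rectangle
    P=onz(d,c[:,0].astype(float),z)[:,:2]; (cx,cy),(w,h),a=cv2.minAreaRect(P.astype(np.float32))
    if w<h: w,h,a=h,w,a+90
    return np.round([cx,cy,w,h,(a+90)%180-90],1)
E
python3 - <<'E'
from h import *
D={n:grab(n) for n in("scene","side")}
for n,d in D.items():
    for k,r in C.items():
        m,cs=blobs(d,r)
        for c in cs:
            s=strip(d,c)
            if 40<s[2]<260 and s[0]<900: print(n,k,c.mean(0)[0].round(),s)
    # white lines
    reg={"scene":(140,235,225,300),"side":(295,245,405,340)}[n]
    m=cv2.inRange(d["hsv"],np.array((0,0,110)),np.array((180,70,255)));mm=m*0;mm[reg[1]:reg[3],reg[0]:reg[2]]=m[reg[1]:reg[3],reg[0]:reg[2]]
    for c in cv2.findContours(mm,cv2.RETR_EXTERNAL,cv2.CHAIN_APPROX_NONE)[0]:
        if cv2.contourArea(c)>30: print(n,"line",c.mean(0)[0].round(),strip(d,c,0))
big=np.zeros((560,800,3),np.uint8)
a=cv2.resize(D["scene"]["pixels"][130:235,355:455],None,fx=4,fy=4,interpolation=2)
b=cv2.resize(D["side"]["pixels"][105:205,135:235],None,fx=4,fy=4,interpolation=2)
big[:420,:400]=a;big[:400,400:]=b
cv2.imwrite("pics/rake.png",big[:420,:,::-1])
E
```

```text
scene red [310. 246.] [549.3  37.1 144.2  10.6 -15.5]
scene red [100. 228.] [ 382.3 -501.3   46.7   22.2   19.6]
scene red [518. 223.] [556.  602.7 101.   28.1  22.8]
scene red [535. 213.] [522.8 681.6  99.4  26.8  23.4]
scene red [331. 116.] [-305.9  323.7  155.5   53.2  -60. ]
scene yellow [433. 258.] [645.7 315.6 122.8  59.7  -4.3]
scene yellow [263. 244.] [519.8 -76.1 144.2  13.   -1.4]
scene blue [150. 380.] [ 862.5 -309.1  118.2   97.9  -72.9]
scene blue [372. 287.] [709.7 138.6 103.1   9.   -5. ]
scene blue [356. 236.] [530.4 157.4 144.8  14.2   9.5]
scene line [163. 272.] [ 572.7 -314.5  136.     5.9    1.8]
scene line [202. 266.] [ 570.  -225.1  139.     4.9    1. ]
scene line [214. 266.] [ 567.7 -218.2  234.6   89.6   -1.5]
scene line [154. 256.] [ 531.7 -314.2  238.9  119.9    8.2]
side red [263. 215.] [552.   41.3 138.   11.9 -15.6]
side red [167. 107.] [614.2 605.3 106.3  18.6  22.5]
side red [146. 101.] [579.8 684.1 102.1  16.   23.8]
side yellow [283. 247.] [528.7 -72.  139.4  13.9  -1.3]
side yellow [233. 142.] [674.6 323.   88.7  47.    8.1]
side blue [377. 411.] [ 398.  -505.7   85.6   39.1  -42.7]
side blue [435. 233.] [ 864.7 -307.3  118.    97.   -72.7]
side blue [229. 195.] [533.  157.8 139.2  16.9   9.9]
side blue [280. 168.] [709.2 139.5  99.7  11.3  -4.8]
side line [364. 300.] [ 572.9 -312.9  136.7    5.8    1.6]
side line [350. 288.] [ 572.9 -267.8  136.9    4.8    1.5]
side line [336. 276.] [ 571.6 -222.5  138.8    4.7    1.6]
side line [348. 293.] [ 575.8 -274.7  293.5  262.1  -41.9]
```

View pics/rake.png

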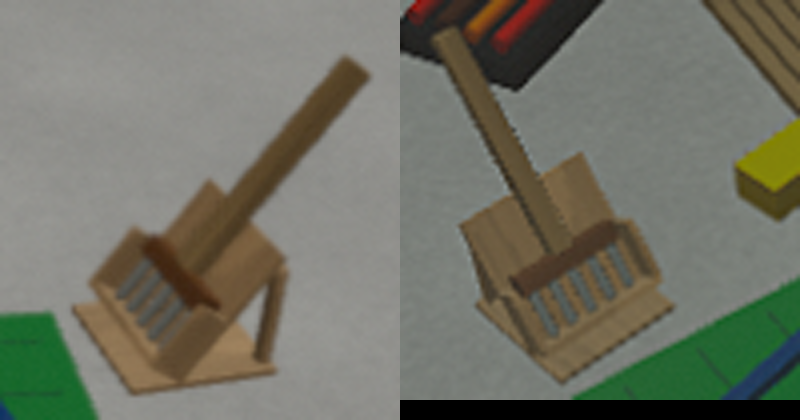

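Run:
```python
from h import *
a,b=grab("scene"),grab("side")
S=lambda x,y:(355+x/4,130+y/4); Q=lambda x,y:(135+(x-400)/4,105+y/4)
for n,s,q in [("top",(357,66),(446,34)),("junc",(195,272),(565,250)),("barL",(147,240),(513,278)),("barR",(212,307),(617,228)),("boardL",(210,182),(460,226)),("boardR",(285,262),(582,155)),("plateL",(75,308),(478,305)),("plateM",(133,392),(563,382)),("cheekL top",(135,228),(480,300))]:
    print(n,tri(a,S(*s),b,Q(*q)))
for p in [(75,308),(133,392),(275,372)]: print("sc",onz(a,[S(*p)],3))
for p in [(478,305),(563,382),(675,305)]: print("sd",onz(b,[Q(*p)],3))
d=grab("wrist"); cv2.imwrite("pics/w0.png",d["pixels"][:,:,::-1]); print(d["mount"],d["fx"],d["cx"],d["cy"],d["D"])
```

```text
top (array([451.40120935, 400.8144642 , 195.05678468]), np.float64(0.4405862172282118))
junc (array([458.80759213, 307.58097196,  55.01358208]), np.float64(5.010032251933686))
barL (array([413.10823633, 296.6374037 ,  59.10404131]), np.float64(8.054027663535631))
barR (array([499.67138424, 302.00215525,  54.15684944]), np.float64(5.259451278498094))
boardL (array([401.12640669, 339.60070084,  90.58832285]), np.float64(0.015789910001473364))
boardR (array([506.07848224, 344.84131107,  88.91953293]), np.float64(0.9096160137200582))
plateL (array([391.99699729, 282.95029292,  18.55037409]), np.float64(75.19171740484403))
plateM (array([429.1827806 , 293.82950324, -60.40248906]), np.float64(2.5826447233444623))
cheekL top (array([386.56539377, 299.20872785,  53.23773353]), np.float64(8.583331898082996))
sc [[408.80737851 249.2079375    3.        ]]
sc [[510.68446261 253.01614949   3.        ]]
sc [[506.70089288 354.15768037   3.        ]]
sd [[401.22644843 347.13921316   3.        ]]
sd [[406.88351076 244.8924058    3.        ]]
sd [[509.62009252 251.85996201   3.        ]]
[[ 2.19002605e-04  9.44498584e-01  3.28515413e-01  8.59103513e+01]
 [ 9.99999969e-01 -1.67940176e-04 -1.83806717e-04  2.19155801e-01]
 [-1.18434248e-04  3.28515443e-01 -9.44498592e-01 -6.98682918e+01]
 [ 0.00000000e+00  0.00000000e+00  0.00000000e+00  1.00000000e+00]] 321.76686759742665 274.96438170248126 207.03952164658438 [0.01518132 0.         0.         0.         0.        ]
```

```bash
cat >> h.py <<'E'
import json,sys
LEAN=np.radians(35)
def Rrake(yaw,lean=LEAN): # tool axes in world for the rake at yaw(rad): tool y=rake x, tool z=-rake z
    xr=np.array([np.cos(yaw),np.sin(yaw),0]); h=np.array([-np.sin(yaw),np.cos(yaw),0])
    zr=np.sin(lean)*h+np.cos(lean)*np.array([0,0,1]); zt=-zr; yt=xr
    return np.c_[np.cross(yt,zt),yt,zt]
def pose(tip,yaw_deg,L=234.,lean=LEAN):
    Rm=Rrake(np.radians(yaw_deg),lean); return np.array(tip,float)-Rm[:,2]*L,Rm
def load():
    c=json.load(open("cmd.json")); return np.array(c["p"]),np.array(c["R"])
def sent(row):
    p,Rm=load(); row=np.array(row,float); q=p+Rm@(row[:3]*10); S=Rm@R.from_rotvec(row[3:]).as_matrix(); save(q,S)
    s=ctrl.read_state(); print("clk",s["clock"],"err mm",(s["eef_pos"]-q).round(1),"rot err deg",np.degrees((R.from_euler("xyz",s["tool_rot"]).inv()*R.from_matrix(S)).magnitude()).round(2),"F",s["force"].round(1),"w",round(s["width"],1),"q",s["qpos"].round(2))
def save(p,Rm): json.dump(dict(p=list(map(float,p)),R=np.array(Rm).tolist()),open("cmd.json","w"))
def row(p,Rm,base=None):
    b,B=base or load(); return np.r_[B.T@(p-b)/10,R.from_matrix(B.T@Rm).as_rotvec()].round(3).tolist()
SEAT=np.array([457.5,279.7,18.]); SYAW=3.0
LAMP=np.array([572.3,-267.8]); LYAW=1.6
E
python3 - <<'E'
from h import *
save([266.093,593.053,303.913],R.from_euler("xyz",[-3.13966906,2e-5,2.71979338]).as_matrix())
print(row(*pose(SEAT,SYAW,234+75)))
a,b=grab("scene"),grab("side")
print("jar",onz(a,[(297,298)],0),onz(b,[(320,205)],0),"jar cap",tri(a,(297,273),b,(321,186)))
print("black",onz(a,[(305,200),(342,188)],7))
print("lampbar ends",tri(a,(183,180),b,(310,283)),tri(a,(180,248),b,(395,212)))
print("posts base",onz(a,[(192,307),(193,234)],0),onz(b,[(308,315),(377,253)],0))
E
```

```text
[-22.199, -4.978, 3.29, 0.333, -0.547, 1.061]
jar [[708.9154229  -23.92015564   0.        ]] [[702.88606941 -32.73039122   0.        ]] jar cap (array([707.07051756, -23.58792455,  69.46824519]), np.float64(0.2706227688021941))
black [[343.75192867  65.15720552   7.        ]
 [297.68554515 187.83285203   7.        ]]
lampbar ends (array([ 435.58676833, -250.34343519,  158.1628301 ]), np.float64(3.0183890729708116)) (array([ 711.24318373, -244.06933012,  166.13859642]), np.float64(10.224125476660664))
posts base [[ 698.2425063  -243.60449589    0.        ]
 [ 441.97786276 -250.81340573    0.        ]] [[ 443.09510145 -250.78907158    0.        ]
 [ 700.22740714 -244.75551499    0.        ]]
```

Request:
{"method": "send_rows", "body": {"rows": [[[-22.2, -4.98, 3.29, 0.333, -0.547, 1.061], [-22.2, -4.98, 3.29, 0.333, -0.547, 1.061], [-22.2, -4.98, 3.29, 0.333, -0.547, 1.061], [-22.2, -4.98, 3.29, 0.333, -0.547, 1.061], [-22.2, -4.98, 3.29, 0.333, -0.547, 1.061], [-22.2, -4.98, 3.29, 0.333, -0.547, 1.061], [-22.2, -4.98, 3.29, 0.333, -0.547, 1.061], [-22.2, -4.98, 3.29, 0.333, -0.547, 1.061], [-22.2, -4.98, 3.29, 0.333, -0.547, 1.061], [-22.2, -4.98, 3.29, 0.333, -0.547, 1.061]]], "grip": 0}}

```text
clock: 1.45
eef_pos: [448.2, 457.0, 270.0]
tool_rot: [-3.141, 0.61, 1.626]
force: [0.1, -0.3, 0.3]
width: 85.3
gripper_force: 0.0
```

Run:
```python
from h import *
sent([-22.2,-4.98,3.29,0.333,-0.547,1.061])
d=grab("wrist"); cv2.imwrite("pics/w1.png",d["pixels"][:,:,::-1])
for z in (0,60,120,180,220): 
    ax=-Rrake(np.radians(SYAW))[:,2]; print(z,proj(d,SEAT+ax*z).round())
print(row(*pose(SEAT,SYAW)))
```

```text
clk 1.45 err mm [ 0.   0.3 -1.1] rot err deg 0.14 F [ 0.1 -0.3  0.3] w 85.3 q [-1.22  0.93  0.52  1.25  0.03  1.47 -0.76]
0 [[275. 172.]]
60 [[275. 185.]]
120 [[276. 203.]]
180 [[276. 232.]]
220 [[276. 260.]]
[0.005, -0.001, 7.498, 0.0, 0.0, 0.0]
```

View pics/w1.png

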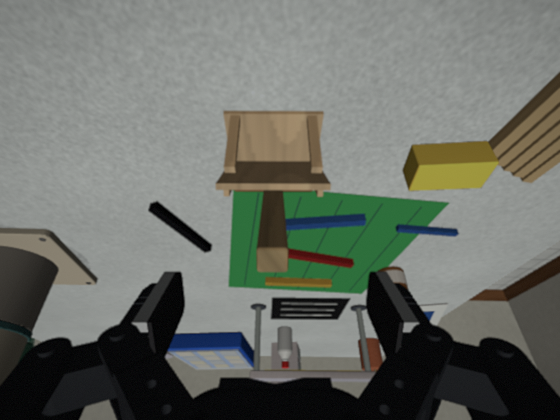

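The wrist view shows the handle top at (272,259), against a predicted (276,260). The seat is therefore about 2 mm lower in x. I'll advance and grip.

Request:
{"method": "send_rows", "body": {"rows": [[[0, -0.2, 2.5, 0, 0, 0], [0, -0.2, 5, 0, 0, 0], [0, -0.2, 7, 0, 0, 0], [0, -0.2, 7.5, 0, 0, 0], [0, -0.2, 7.5, 0, 0, 0]]]}}

```text
clock: 2.0
eef_pos: [448.7, 413.2, 210.0]
tool_rot: [3.141, 0.609, 1.623]
force: [-1.0, 0.1, 0.1]
width: 85.5
gripper_force: 0.0
```

Request:
{"method": "send_rows", "body": {"rows": [[[0, 0, 0, 0, 0, 0], [0, 0, 0, 0, 0, 0], [0, 0, 0, 0, 0, 0], [0, 0, 0, 0, 0, 0], [0, 0, 0, 0, 0, 0], [0, 0, 0, 0, 0, 0], [0, 0, 0, 0, 0, 0], [0, 0, 0, 0, 0, 0]]], "grip": 255}}

```text
clock: 2.8
eef_pos: [448.5, 414.1, 209.7]
tool_rot: [3.14, 0.609, 1.623]
force: [-0.8, 0.9, 3.0]
width: 17.4
gripper_force: 59.4
```

```bash
sed -i 's/457.5,279.7/455.5,279.6/' h.py
python3 - <<'E'
from h import *
sent([0,-.2,7.5,0,0,0])
d=grab("wrist"); cv2.imwrite("pics/w2.png",d["pixels"][:,:,::-1])
# lift along handle 70, then up
b=load(); print("lift",row(b[0]-b[1][:,2]*80,b[1]))
E
```

```text
clk 2.8 err mm [0.  0.5 0. ] rot err deg 0.14 F [-0.8  0.9  3. ] w 17.4 q [-1.21  0.95  0.51  1.41  0.03  1.29 -0.76]
lift [-0.0, 0.0, -8.0, 0.0, 0.0, 0.0]
```

Request:
{"method": "send_rows", "body": {"rows": [[[0, 0, -1.5, 0, 0, 0], [0, 0, -4, 0, 0, 0], [0, 0, -7, 0, 0, 0], [0, 0, -8, 0, 0, 0], [0, 0, -8, 0, 0, 0]]]}}

```text
clock: 3.35
eef_pos: [446.3, 460.2, 275.4]
tool_rot: [3.139, 0.608, 1.623]
force: [0.1, -0.4, -1.3]
width: 17.1
gripper_force: 59.1
```

Run:
```python
from h import *
sent([0,0,-8,0,0,0])
print(row(*pose([525,-35,70],-1.4)))
```

```text
clk 3.35 err mm [0.2 0.8 0.2] rot err deg 0.24 F [ 0.1 -0.4 -1.3] w 17.1 q [-1.23  0.92  0.52  1.24  0.03  1.48 -0.76]
[-29.039, 6.312, 22.004, 0.044, 0.0, 0.063]
```

Request:
{"method": "send_rows", "body": {"rows": [[[-29, 6.3, 22, 0.044, 0, 0.063], [-29, 6.3, 22, 0.044, 0, 0.063], [-29, 6.3, 22, 0.044, 0, 0.063], [-29, 6.3, 22, 0.044, 0, 0.063], [-29, 6.3, 22, 0.044, 0, 0.063], [-29, 6.3, 22, 0.044, 0, 0.063], [-29, 6.3, 22, 0.044, 0, 0.063], [-29, 6.3, 22, 0.044, 0, 0.063], [-29, 6.3, 22, 0.044, 0, 0.063], [-29, 6.3, 22, 0.044, 0, 0.063]]]}}

```text
clock: 4.35
eef_pos: [527.5, 99.8, 259.8]
tool_rot: [-3.141, 0.609, 1.547]
force: [-0.0, 0.9, -1.6]
width: 17.3
gripper_force: 59.0
```

Run:
```python
from h import *
sent([-29,6.3,22,.044,0,.063])
a,b=grab("scene"),grab("side")
tips=[[525+x,-35-1.4/57.3*x,70] for x in(-34,0,34)]
print(proj(a,tips).round(1).tolist(),proj(b,tips).round(1).tolist())
u=proj(a,tips[1])[0].astype(int);v=proj(b,tips[1])[0].astype(int)
f=lambda d,u:cv2.resize(d["pixels"][u[1]-55:u[1]+45,u[0]-50:u[0]+50],None,fx=4,fy=4,interpolation=2)
print(u,v)
cv2.imwrite("pics/tips.png",np.hstack([f(a,u),f(b,v)])[:,:,::-1])
for n,d in(("scene",a),("side",b),):
    for c in blobs(d,C["yellow"])[1]:
        s=strip(d,c)
        if 100<s[2]<150: print(n,s)
```

```text
clk 4.35 err mm [-0.7  0.3 -1.7] rot err deg 0.15 F [-0.   0.9 -1.6] w 17.3 q [-0.87  0.74  0.62  1.79  0.2   0.96 -0.5 ]
[[277.1, 213.8], [278.7, 221.7], [280.4, 230.2]] [[263.0, 230.9], [273.4, 223.9], [283.6, 217.1]]
[278 221] [273 223]
scene [645.9 315.6 122.5  59.7  -4.3]
side [528.7 -71.9 139.4  14.1  -1.2]
```

View pics/tips.png

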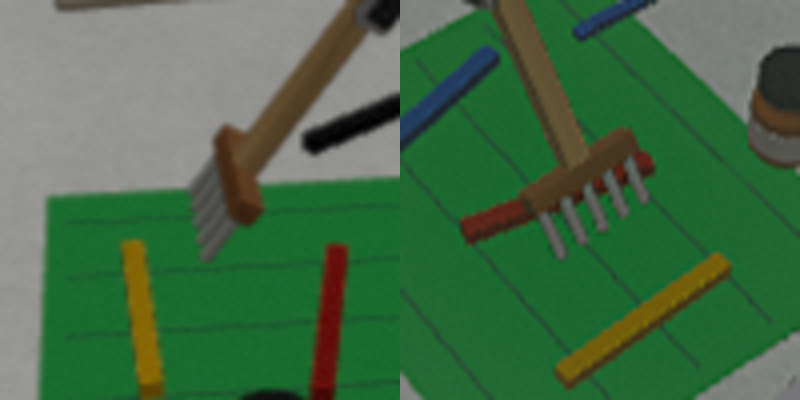

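```bash
cat >> h.py <<'E'
from scipy.optimize import fsolve
OFF=8.7
def nrm(a): return np.array([np.sin(a),-np.cos(a)])
def curve(s0,s1,r1=60,r2=60,tail=12,n=400):
    a0,a1=np.radians(s0[2]),np.radians(s1[2])
    def run(A,H):
        s=np.linspace(0,r1+H+r2+tail,n); a=np.interp(s,[0,r1,r1+H,r1+H+r2],[a0,A,A,a1])
        d=np.c_[np.sin(a),-np.cos(a)]; ds=s[1]; p=np.vstack([[0,0],np.cumsum((d[1:]+d[:-1])/2*ds,0)])+s0[:2]
        return s,p,a
    f=lambda v:run(*v)[1][-1]-np.array(s1[:2])
    A,H=fsolve(f,[0.1,np.hypot(*(np.array(s1[:2])-s0[:2]))-r1-r2-tail]); print("peak yaw",np.degrees(A).round(1),"hold",H.round(1)); return run(A,H)
def rakeposes(s,p,a,step,z,u=0.): # rake tip poses for strip curve; u = offset along the strip
    for t in np.r_[np.arange(step,s[-1],step),s[-1]]:
        x=np.array([np.interp(t,s,p[:,0]),np.interp(t,s,p[:,1])]); b=np.interp(t,s,a)
        yield np.r_[x-OFF*nrm(b)+u*np.array([np.cos(b),np.sin(b)]),z],np.degrees(b),np.r_[x,np.degrees(b)]
def prows(poses,base=None):
    base=base or load()
    rr=[[round(float(v),2) if i<3 else round(float(v),3) for i,v in enumerate(row(*pose(t,y),base=base))] for t,y,_ in poses]; print(json.dumps(rr)); return rr
def lamp(v,x=0): c,s=np.cos(np.radians(LYAW)),np.sin(np.radians(LYAW)); return np.r_[LAMP+[c*x-s*v,s*x+c*v],LYAW]
E
python3 - <<'E'
from h import *
d=grab("wrist")
for c in blobs(d,C["yellow"],20)[1]:
    x=c[:,0]; print("wrist",x.min(0),x.max(0),onz(d,[x[x[:,0].argmin()],x[x[:,0].argmax()]],7).round(1).tolist())
s0=[528,-72,-1.3]
tip=np.r_[np.array(s0[:2])-(OFF+9)*nrm(np.radians(-1.3)),6]
print(row(*pose(tip+[0,10,0],-1.3)),row(*pose(tip,-1.3)))
E
```

```text
wrist [218 164] [335 178] [[455.1, -72.2, 7.0], [596.0, -84.1, 7.0]]
[2.88, 0.353, 5.773, -0.001, 0.0, -0.001] [2.061, 0.377, 6.347, -0.001, 0.0, -0.001]
```

Request:
{"method": "send_rows", "body": {"rows": [[[2.9, 0.3, 3, 0, 0, 0], [2.9, 0.3, 5.8, 0, 0, 0], [2.05, 0.3, 6.35, 0, 0, 0], [2.05, 0.3, 6.35, 0, 0, 0], [2.05, 0.3, 6.35, 0, 0, 0]]]}}

```text
clock: 5.0
eef_pos: [531.4, 80.4, 198.1]
tool_rot: [3.138, 0.608, 1.545]
force: [-0.6, 0.5, -0.2]
width: 17.0
gripper_force: 59.1
```

Run:
```python
from h import *
sent([2.05,.3,6.35,0,0,0])
c=curve([527,-73,-1.3],lamp(-45))
P=list(rakeposes(*c,12,6)); B=load()
prows(P[:10],B); print(P[9],len(P))
```

```text
clk 5.0 err mm [0.7 0.6 0.4] rot err deg 0.22 F [-0.6  0.5 -0.2] w 17.0 q [-0.83  0.83  0.6   1.84  0.19  0.81 -0.52]
peak yaw 15.4 hold 113.3
[[-1.81, -0.81, 1.27, -0.034, 0.0, -0.049], [-2.85, -1.54, 2.0, -0.068, 0.0, -0.097], [-3.92, -2.18, 2.75, -0.101, 0.0, -0.144], [-5.02, -2.75, 3.53, -0.134, 0.0, -0.192], [-6.15, -3.23, 4.31, -0.167, 0.0, -0.239], [-7.09, -2.9, 4.97, -0.168, 0.0, -0.24], [-8.03, -2.55, 5.63, -0.168, 0.0, -0.24], [-8.97, -2.21, 6.29, -0.168, 0.0, -0.24], [-9.91, -1.86, 6.95, -0.168, 0.0, -0.24], [-10.86, -1.51, 7.61, -0.168, 0.0, -0.24]]
(array([ 547.93572559, -181.79988685,    6.        ]), np.float64(15.381732361078429), array([ 550.24338947, -190.18825305,   15.38173236])) 21
```

Request:
{"method": "send_rows", "body": {"rows": [[[-1.81, -0.81, 1.27, -0.034, 0, -0.049], [-2.85, -1.54, 2.0, -0.068, 0, -0.097], [-3.92, -2.18, 2.75, -0.101, 0, -0.144], [-5.02, -2.75, 3.53, -0.134, 0, -0.192], [-6.15, -3.23, 4.31, -0.167, 0, -0.239], [-7.09, -2.9, 4.97, -0.168, 0, -0.24], [-8.03, -2.55, 5.63, -0.168, 0, -0.24], [-8.97, -2.21, 6.29, -0.168, 0, -0.24], [-9.91, -1.86, 6.95, -0.168, 0, -0.24], [-10.86, -1.51, 7.61, -0.168, 0, -0.24]]]}}

```text
clock: 6.0
eef_pos: [513.2, -53.2, 196.8]
tool_rot: [3.14, 0.61, 1.838]
force: [-0.3, 0.5, -0.8]
width: 17.3
gripper_force: 59.1
```

```bash
cat >> h.py <<'E'
def look(col,names=("scene","side","wrist"),save=None):
    for n in names:
        d=grab(n)
        if save==n: cv2.imwrite(f"pics/{save}_{int(d['state']['clock']*100)}.png",d["pixels"][:,:,::-1])
        for c in blobs(d,C[col],30)[1]:
            s=strip(d,c)
            if 60<s[2]<170 and s[3]<40 and s[1]<300: print(n,col,s)
E
python3 - <<'E'
from h import *
sent([-10.86,-1.51,7.61,-.168,0,-.24])
look("yellow",save="side")
E
ls pics
```

```text
clk 6.0 err mm [ 0.9 -0.8 -0.9] rot err deg 0.13 F [-0.3  0.5 -0.8] w 17.3 q [-0.71  0.77  0.68  2.13  0.46  0.35 -0.35]
scene yellow [ 547.  -197.3  143.6   15.    15.3]
rake.png
scene0.png
side0.png
side_605.png
tips.png
w0.png
w1.png
w2.png
```

View pics/side_605.png

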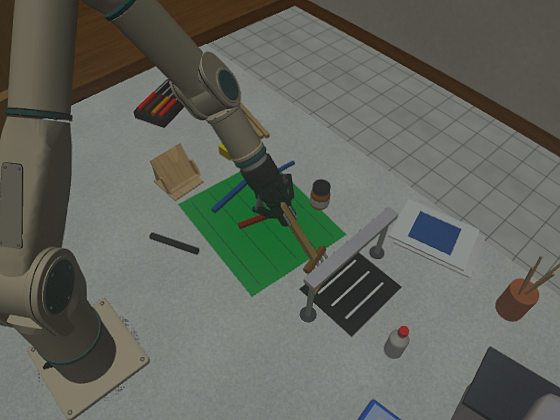

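The side view shows the rake at (315,258). The yellow strip is hidden behind the bar, so I'm using the scene view for it.

Run:
```python
from h import *
for H in [40,45,50]: pass
c=curve([554.5,-193.5,15.3],lamp(-45),r1=20,r2=60,tail=10)
P=list(rakeposes(*c,10,6)); B=load()
P.append((P[-1][0],P[-1][1],0))
prows(P,B); print(P[-2],len(P),lamp(-45))
```

```text
peak yaw 12.4 hold 31.1
[[-1.17, 0.69, 0.83, 0.015, 0.0, 0.022], [-2.0, 1.01, 1.41, 0.03, 0.0, 0.043], [-2.82, 0.96, 1.98, 0.03, 0.0, 0.043], [-3.64, 0.9, 2.56, 0.03, 0.0, 0.043], [-4.45, 0.85, 3.13, 0.03, 0.0, 0.043], [-5.29, 1.18, 3.72, 0.046, 0.0, 0.066], [-6.14, 1.53, 4.31, 0.064, 0.0, 0.091], [-7.0, 1.85, 4.91, 0.082, 0.0, 0.117], [-7.87, 2.14, 5.52, 0.1, 0.0, 0.143], [-8.74, 2.39, 6.13, 0.118, 0.0, 0.169], [-9.62, 2.61, 6.75, 0.136, 0.0, 0.194], [-10.43, 2.42, 7.31, 0.138, 0.0, 0.197], [-10.52, 2.39, 7.38, 0.138, 0.0, 0.197], [-10.52, 2.39, 7.38, 0.138, 0.0, 0.197]]
(array([ 573.31355549, -304.08584718,    6.        ]), np.float64(1.6), array([ 573.55647374, -312.78245518,    1.6       ])) 14 [ 573.55647374 -312.78245518    1.6       ]
```

Request:
{"method": "send_rows", "body": {"rows": [[[-1.17, 0.5, 0.83, 0.015, 0, 0.022], [-2.0, 0.9, 1.41, 0.03, 0, 0.043], [-2.82, 0.96, 1.98, 0.03, 0, 0.043], [-3.64, 0.9, 2.56, 0.03, 0, 0.043], [-4.45, 0.85, 3.13, 0.03, 0, 0.043], [-5.29, 1.18, 3.72, 0.046, 0, 0.066], [-6.14, 1.53, 4.31, 0.064, 0, 0.091], [-7.0, 1.85, 4.91, 0.082, 0, 0.117], [-7.4, 2.0, 5.2, 0.091, 0, 0.13]]]}}

```text
clock: 7.05
eef_pos: [556.8, -135.3, 196.8]
tool_rot: [3.139, 0.61, 1.677]
force: [0.4, -1.1, -0.3]
width: 16.9
gripper_force: 59.1
```

Run:
```python
from h import *
sent([-7.4,2.0,5.2,.091,0,.13])
p,Rm=load(); print("tip",(p+234*Rm[:,2]).round(1),"yaw",np.degrees(np.arctan2(Rm[1,1],Rm[0,1])).round(1))
look("yellow",save="scene")
```

```text
clk 7.05 err mm [ 1.2 -1.  -0.9] rot err deg 0.22 F [ 0.4 -1.1 -0.3] w 16.9 q [-0.48  0.8   0.62  1.97  0.41  0.46 -0.29]
tip [ 570.4 -267.8    6. ] yaw 6.3
scene yellow [ 585.7 -283.4  100.7   14.3    6.5]
side yellow [ 572.1 -283.4  140.1   14.     6.4]
```

Run:
```python
from h import *
import h
h.OFF=11
pts=[(572,-283.4,6.4),(572.5,-288,5),(572.8,-293,3.6),(573,-298,2.4),(573.1,-303,1.6),(573.2,-306,1.6),(573.3,-308,1.6)]
P=[(np.r_[np.array(q[:2])-11*nrm(np.radians(q[2])),6],q[2],0) for q in pts]
prows(P)
```

```text
[[-0.39, -0.04, 0.27, -0.001, 0.0, -0.001], [-0.78, 0.32, 0.54, 0.013, 0.0, 0.019], [-1.2, 0.64, 0.83, 0.027, 0.0, 0.039], [-1.62, 0.91, 1.13, 0.039, 0.0, 0.056], [-2.04, 1.07, 1.42, 0.047, 0.0, 0.067], [-2.29, 1.05, 1.59, 0.047, 0.0, 0.067], [-2.45, 1.03, 1.71, 0.047, 0.0, 0.067]]
```

Request:
{"method": "send_rows", "body": {"rows": [[[-0.39, -0.04, 0.27, 0, 0, 0], [-0.78, 0.32, 0.54, 0.013, 0, 0.019], [-1.2, 0.64, 0.83, 0.027, 0, 0.039], [-1.62, 0.91, 1.13, 0.039, 0, 0.056], [-2.04, 1.07, 1.42, 0.047, 0, 0.067], [-2.29, 1.05, 1.59, 0.047, 0, 0.067], [-2.45, 1.03, 1.71, 0.047, 0, 0.067], [-2.45, 1.03, 1.71, 0.047, 0, 0.067]]]}}

```text
clock: 8.0
eef_pos: [568.8, -163.1, 196.5]
tool_rot: [3.141, 0.61, 1.598]
force: [-0.3, 0.2, -1.5]
width: 16.9
gripper_force: 59.1
```

Run:
```python
from h import *
sent([-2.45,1.03,1.71,.047,0,.067])
p,Rm=load(); print("tip",(p+234*Rm[:,2]).round(1),"yaw",np.degrees(np.arctan2(Rm[1,1],Rm[0,1])).round(1))
look("yellow")
```

```text
clk 8.0 err mm [-0.4 -0.3 -1.2] rot err deg 0.1 F [-0.3  0.2 -1.5] w 16.9 q [-0.41  0.82  0.61  1.9   0.37  0.52 -0.27]
tip [ 573.  -297.1    6.1] yaw 1.6
scene yellow [ 569.4 -314.6  152.2   15.6    1.4]
side yellow [ 575.1 -311.2  140.2   14.7    1.6]
```

Run:
```python
from h import *
d=grab("side")
u=proj(d,[[573,-313,14],[573,-313+7,14],[573,-313-7,14],[573,-313-7,0]]); print(u.round(1).tolist())
P=np.array([[573,y,7.] for y in np.arange(-335,-290,2)]);
for y,q in zip(P[:,1],proj(d,P).round().astype(int)): print(int(y),d["hsv"][q[1],q[0]].tolist(),end=" ")
s=grab("scene");print()
P=np.array([[x,-314-(x-573)*-.028,7.] for x in list(range(480,520,3))+list(range(630,675,3))]);
for y,q in zip(P[:,0],proj(s,P).round().astype(int)): print(int(y),s["hsv"][q[1],q[0]].tolist(),end=" ")
```

```text
[[365.2, 297.1], [363.1, 295.1], [367.4, 299.0], [366.4, 301.8]]
-335 [60, 6, 41] -333 [60, 12, 41] -331 [30, 12, 41] -329 [30, 12, 41] -327 [60, 6, 42] -325 [60, 6, 41] -323 [105, 26, 39] -321 [17, 49, 47] -319 [19, 83, 52] -317 [25, 184, 97] -315 [23, 206, 120] -313 [23, 212, 118] -311 [24, 213, 116] -309 [23, 210, 118] -307 [23, 211, 117] -305 [22, 157, 94] -303 [22, 157, 94] -301 [79, 20, 101] -299 [60, 14, 71] -297 [51, 19, 93] -295 [48, 22, 57] -293 [53, 16, 65] -291 [53, 18, 56] 
480 [38, 7, 138] 483 [38, 7, 138] 486 [23, 11, 91] 489 [19, 94, 65] 492 [23, 226, 104] 495 [23, 226, 104] 498 [23, 241, 130] 501 [23, 242, 133] 504 [23, 255, 129] 507 [23, 255, 129] 510 [22, 245, 131] 513 [23, 247, 131] 516 [23, 245, 132] 519 [23, 245, 132] 630 [23, 251, 134] 633 [23, 246, 137] 636 [22, 236, 108] 639 [22, 255, 90] 642 [21, 249, 89] 645 [20, 177, 91] 648 [19, 59, 108] 651 [18, 44, 58] 654 [30, 24, 21] 657 [140, 43, 18] 660 [40, 38, 20] 663 [0, 0, 15] 666 [135, 34, 15] 669 [138, 67, 19] 672 [120, 10, 26]
```

```bash
cat >> h.py <<'E'
C=dict(red=[((0,150,60),(6,255,255)),((174,150,60),(180,255,255))],yellow=[((17,150,90),(30,255,255))],blue=[((105,120,50),(125,255,255))])
def top(d,col,frac=0.8): # lit top face: bright part of the strip, cast on z=14
    out=[]
    for c in blobs(d,C[col],30)[1]:
        m=np.zeros(d["hsv"].shape[:2],np.uint8); cv2.drawContours(m,[c],-1,255,-1); V=d["hsv"][:,:,2]
        t=np.median(V[m>0])*frac; m[V<t]=0; cs=cv2.findContours(m,cv2.RETR_EXTERNAL,cv2.CHAIN_APPROX_NONE)[0]
        s=strip(d,max(cs,key=cv2.contourArea),14)
        if 60<s[2]<170 and s[3]<40 and s[1]<300: out.append(s)
    return out
E
python3 - <<'E'
from h import *
b=load(); 
p1=b[0]-b[1][:,2]*60; print(row(p1,b[1]))
print(row(*pose([556,75,60],-15.6)))
E
```

```text
[0.0, -0.0, -6.0, 0.0, 0.0, 0.0]
[26.901, 3.327, -25.449, 0.172, 0.0, 0.246]
```

Request:
{"method": "send_rows", "body": {"rows": [[[0, 0, -2, 0, 0, 0], [0, 0, -6, 0, 0, 0], [2, 0, -9, 0, 0, 0], [6, 1, -12, 0.05, 0, 0.08], [12, 2, -15, 0.1, 0, 0.14], [26.9, 3.3, -25.4, 0.172, 0, 0.246], [26.9, 3.3, -25.4, 0.172, 0, 0.246], [26.9, 3.3, -25.4, 0.172, 0, 0.246], [26.9, 3.3, -25.4, 0.172, 0, 0.246], [26.9, 3.3, -25.4, 0.172, 0, 0.246]]]}}

```text
clock: 9.25
eef_pos: [591.2, 214.5, 248.3]
tool_rot: [-3.139, 0.602, 1.313]
force: [-0.1, 0.4, -0.9]
width: 17.4
gripper_force: 59.2
```

Run:
```python
from h import *
sent([26.9,3.3,-25.4,.172,0,.246])
for n in("scene","side","wrist"):
    d=grab(n)
    for k in C: print(n,k,[x.tolist() for x in top(d,k)])
    if n=="wrist": cv2.imwrite("pics/w3.png",d["pixels"][:,:,::-1])
```

```text
clk 9.25 err mm [-0.7 10.5 -3. ] rot err deg 0.91 F [-0.1  0.4 -0.9] w 17.4 q [-0.83  0.92  0.55  1.36  0.04  1.33 -0.66]
scene red [[553.0, 36.6, 132.5, 10.7, -15.7]]
scene yellow [[572.8, -312.6, 139.9, 13.7, 1.7]]
scene blue [[713.8, 135.8, 96.8, 8.0, -4.5], [538.2, 155.4, 126.4, 11.1, 9.3]]
side red [[548.3, 36.7, 137.0, 11.9, -15.6]]
side yellow [[571.3, -312.6, 139.2, 13.5, 2.5]]
side blue [[396.3, -506.7, 82.9, 38.9, -42.7], [509.4, 151.8, 96.2, 11.9, 9.9], [704.7, 136.3, 99.0, 8.0, -4.8]]
wrist red [[550.9, 44.7, 136.8, 24.0, -15.4]]
wrist yellow [[598.8, -293.8, 82.2, 36.8, 1.9]]
wrist blue [[530.9, 157.1, 138.5, 13.6, 9.9], [706.3, 143.3, 98.0, 9.9, -5.0]]
```

View pics/w3.png

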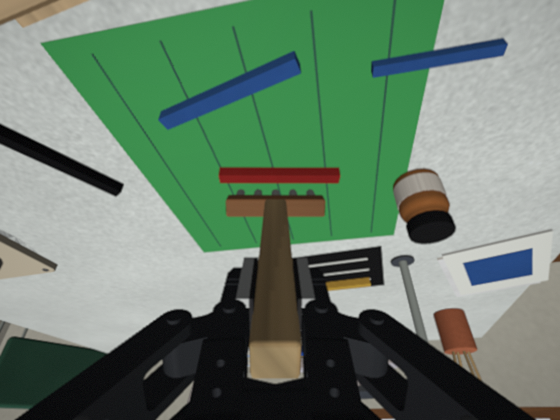

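The wrist view shows the tines at (275,193), the red strip at (280,175), and large blue at (230,92). The jar at (425,205) is untouched, and yellow sits on the far line.

Run:
```python
from h import *
d=grab("wrist"); T=np.linalg.inv(d["mount"])
f=lambda P:cv2.projectPoints((np.atleast_2d(P)@T[:3,:3].T+T[:3,3])*[1,-1,-1],np.zeros(3),np.zeros(3),K(d),d["D"])[0][:,0].round(1).tolist()
for n,P in dict(tips=[[0,x,234.] for x in(-34,0,34)],barback=[[8,x,182.] for x in(-42,42)],bartopfront=[[8,x,198.] for x in(-42,42)]).items(): print(n,f(P))
for t in range(0,5):pass
print(ctrl.read_state()["eef_pos"])
tip=np.r_[np.array([549.5,37])-(15+8)*nrm(np.radians(-15.6)),6]
print(row(*pose(tip,-15.6)))
```

```text
tips [[241.3, 187.3], [276.0, 187.3], [310.7, 187.3]]
barback [[224.9, 195.0], [327.5, 195.0]]
bartopfront [[227.6, 189.6], [324.6, 189.6]]
[591.81546971 202.40043284 251.08767074]
[1.848, 0.411, 5.251, 0.0, 0.0, 0.0]
```

Run:
```python
from h import *
import h; h.OFF=14
B=load()
tip=np.r_[np.array([550,37])-(14+8)*nrm(np.radians(-15.6)),3]
print(row(*pose(tip,-15.6)))
q=pose(tip,-15.6)
c=curve([550,37,-15.6],lamp(0),r1=70,r2=70,tail=15)
P=list(rakeposes(*c,12,3)); 
r=row(*q); r=[round(v,2) for v in r]
b2=(B[0]+B[1]@(np.array(r[:3])*10),B[1])
print(r); prows(P[:10],b2); prows(P[10:20],b2);print(P[9],P[17],len(P))
```

```text
[1.949, 0.459, 5.546, 0.0, 0.0, 0.0]
peak yaw 7.9 hold 152.2
[1.95, 0.46, 5.55, 0.0, 0.0, 0.0]
[[-1.67, -1.0, 1.16, -0.04, 0.0, -0.057], [-2.73, -1.91, 1.91, -0.08, 0.0, -0.115], [-3.85, -2.72, 2.69, -0.12, 0.0, -0.172], [-5.01, -3.44, 3.5, -0.161, 0.0, -0.23], [-6.21, -4.06, 4.34, -0.201, 0.0, -0.287], [-7.38, -4.41, 5.17, -0.234, 0.0, -0.335], [-8.28, -3.94, 5.8, -0.234, 0.0, -0.335], [-9.19, -3.46, 6.43, -0.234, 0.0, -0.335], [-10.09, -2.98, 7.06, -0.234, 0.0, -0.335], [-10.99, -2.5, 7.7, -0.234, 0.0, -0.335]]
[[-11.89, -2.03, 8.33, -0.234, 0.0, -0.335], [-12.79, -1.55, 8.96, -0.234, 0.0, -0.335], [-13.69, -1.07, 9.59, -0.234, 0.0, -0.335], [-14.6, -0.59, 10.22, -0.234, 0.0, -0.335], [-15.5, -0.12, 10.86, -0.234, 0.0, -0.335], [-16.4, 0.36, 11.49, -0.234, 0.0, -0.335], [-17.3, 0.84, 12.12, -0.234, 0.0, -0.335], [-18.2, 1.31, 12.75, -0.234, 0.0, -0.335], [-19.06, 1.91, 13.35, -0.229, 0.0, -0.328], [-19.88, 2.63, 13.93, -0.218, 0.0, -0.312]]
(array([550.23012693, -68.01530826,   3.        ]), np.float64(7.8589345342508885), array([552.14441112, -81.88381632,   7.85893453])) (array([ 563.35664712, -163.11364929,    3.        ]), np.float64(7.8589345342508885), array([ 565.27093131, -176.98215736,    7.85893453])) 26
```

Request:
{"method": "send_rows", "body": {"rows": [[[1.95, 0.46, 2.5, 0, 0, 0], [1.95, 0.46, 5, 0, 0, 0], [1.95, 0.46, 5.55, 0, 0, 0], [1.95, 0.46, 5.55, 0, 0, 0]]]}}

```text
clock: 9.85
eef_pos: [591.9, 185.3, 194.4]
tool_rot: [3.141, 0.611, 1.295]
force: [1.2, 0.4, -1.4]
width: 17.4
gripper_force: 59.1
```

Request:
{"method": "send_rows", "body": {"rows": [[[-1.67, -1.0, 1.16, -0.04, 0, -0.057], [-2.73, -1.91, 1.91, -0.08, 0, -0.115], [-3.85, -2.72, 2.69, -0.12, 0, -0.172], [-5.01, -3.44, 3.5, -0.161, 0, -0.23], [-6.21, -4.06, 4.34, -0.201, 0, -0.287], [-7.38, -4.41, 5.17, -0.234, 0, -0.335], [-8.28, -3.94, 5.8, -0.234, 0, -0.335], [-9.19, -3.46, 6.43, -0.234, 0, -0.335], [-10.09, -2.98, 7.06, -0.234, 0, -0.335], [-10.99, -2.5, 7.7, -0.234, 0, -0.335]]]}}

```text
clock: 10.85
eef_pos: [533.2, 64.0, 194.2]
tool_rot: [3.139, 0.61, 1.705]
force: [0.1, 0.7, -0.9]
width: 16.9
gripper_force: 59.2
```

```bash
cat >> h.py <<'E'
def tipnow():
    p,Rm=load(); print("tip",(p+234*Rm[:,2]).round(1),"yaw",np.degrees(np.arctan2(Rm[1,1],Rm[0,1])).round(1))
def seen(col):
    for n in("scene","side","wrist"): print(n,[x.tolist() for x in top(grab(n),col)])
OFF=14
E
python3 - <<'E'
from h import *
sent([1.95,.46,5.55,0,0,0]); sent([-10.99,-2.5,7.7,-.234,0,-.335]); tipnow(); seen("red")
E
```

```text
clk 10.85 err mm [ -58.9 -123.4   -0.4] rot err deg 23.36 F [ 0.1  0.7 -0.9] w 16.9 q [-0.82  0.81  0.58  1.92  0.3   0.67 -0.48]
clk 10.85 err mm [ 1.3 -0.9 -0.4] rot err deg 0.18 F [ 0.1  0.7 -0.9] w 16.9 q [-0.82  0.81  0.58  1.92  0.3   0.67 -0.48]
tip [550.1 -68.2   3. ] yaw 7.8
scene [[554.4, -83.9, 135.1, 13.0, 7.8]]
side [[551.1, -88.5, 137.9, 10.1, 8.0]]
wrist []
```

Run:
```python
from h import *
c=curve([552.5,-84.5,7.9],lamp(0),r1=20,r2=70,tail=15)
P=list(rakeposes(*c,13,3)); prows(P[:10]); print(P[9][2],len(P))
```

```text
peak yaw 7.9 hold 79.5
[[-1.28, -0.0, 0.89, -0.001, 0.0, -0.0], [-2.34, -0.0, 1.64, -0.001, 0.0, -0.0], [-3.41, 0.0, 2.38, -0.001, 0.0, -0.0], [-4.47, 0.0, 3.13, -0.001, 0.0, -0.0], [-5.54, 0.0, 3.88, -0.001, 0.0, -0.0], [-6.6, 0.0, 4.62, -0.001, 0.0, -0.0], [-7.67, 0.0, 5.37, -0.001, 0.0, -0.0], [-8.73, 0.1, 6.12, 0.004, 0.0, 0.006], [-9.8, 0.38, 6.86, 0.015, 0.0, 0.022], [-10.87, 0.64, 7.62, 0.027, 0.0, 0.039]]
[ 569.56121399 -213.36597789    5.13266298] 15
```

Request:
{"method": "send_rows", "body": {"rows": [[[-1.28, 0, 0.89, 0, 0, 0], [-2.34, 0, 1.64, 0, 0, 0], [-3.41, 0, 2.38, 0, 0, 0], [-4.47, 0, 3.13, 0, 0, 0], [-5.54, 0, 3.88, 0, 0, 0], [-6.6, 0, 4.62, 0, 0, 0], [-7.67, 0, 5.37, 0, 0, 0], [-8.73, 0.1, 6.12, 0.004, 0, 0.006], [-9.8, 0.38, 6.86, 0.015, 0, 0.022], [-10.4, 0.55, 7.29, 0.022, 0, 0.032]]]}}

```text
clock: 12.0
eef_pos: [555.2, -61.6, 193.9]
tool_rot: [3.14, 0.61, 1.665]
force: [0.5, -1.0, -0.0]
width: 17.3
gripper_force: 59.3
```

Run:
```python
from h import *
sent([-10.4,.55,7.29,.022,0,.032]); tipnow(); seen("red")
```

```text
clk 12.0 err mm [ 0.5 -1.5 -0.7] rot err deg 0.18 F [ 0.5 -1.  -0. ] w 17.3 q [-0.61  0.81  0.61  1.95  0.36  0.55 -0.37]
tip [ 567.8 -193.8    3. ] yaw 5.6
scene [[569.7, -209.8, 139.1, 13.1, 5.6]]
side []
wrist []
```

Run:
```python
from h import *
g=lamp(3.5)
c=curve([569,-208.5,5.6],g,r1=10,r2=30,tail=8)
P=list(rakeposes(*c,7,3)); P.append(P[-1]); prows(P); print(g)
```

```text
peak yaw 4.3 hold 7.9
[[-0.64, 0.22, 0.45, 0.01, 0.0, 0.014], [-1.22, 0.3, 0.85, 0.014, 0.0, 0.019], [-1.79, 0.36, 1.25, 0.016, 0.0, 0.023], [-2.37, 0.5, 1.66, 0.023, 0.0, 0.032], [-2.95, 0.62, 2.06, 0.029, 0.0, 0.041], [-3.53, 0.75, 2.47, 0.035, 0.0, 0.05], [-4.11, 0.83, 2.87, 0.04, 0.0, 0.057], [-4.67, 0.79, 3.27, 0.04, 0.0, 0.057], [-4.67, 0.79, 3.27, 0.04, 0.0, 0.057]]
[ 572.20227426 -264.3013646     1.6       ]
```

Request:
{"method": "send_rows", "body": {"rows": [[[-0.64, 0.2, 0.45, 0.01, 0, 0.014], [-1.22, 0.3, 0.85, 0.014, 0, 0.019], [-1.79, 0.36, 1.25, 0.016, 0, 0.023], [-2.37, 0.5, 1.66, 0.023, 0, 0.032], [-2.95, 0.62, 2.06, 0.029, 0, 0.041], [-3.53, 0.75, 2.47, 0.035, 0, 0.05], [-4.11, 0.83, 2.87, 0.04, 0, 0.057], [-4.5, 0.8, 3.15, 0.04, 0, 0.057], [-4.67, 0.79, 3.27, 0.04, 0, 0.057], [-4.67, 0.79, 3.27, 0.04, 0, 0.057]]]}}

```text
clock: 13.15
eef_pos: [567.9, -116.3, 193.6]
tool_rot: [3.141, 0.61, 1.598]
force: [-0.9, -0.2, -1.4]
width: 17.8
gripper_force: 59.2
```

Run:
```python
from h import *
sent([-4.67,.79,3.27,.04,0,.057]); tipnow(); seen("red")
```

```text
clk 13.15 err mm [-0.2 -0.2 -1. ] rot err deg 0.11 F [-0.9 -0.2 -1.4] w 17.8 q [-0.49  0.82  0.6   1.9   0.35  0.56 -0.33]
tip [ 571.9 -250.4    3. ] yaw 1.6
scene []
side [[571.8, -266.0, 136.6, 13.2, 1.6]]
wrist []
```

Run:
```python
from h import *
p,Rm=load(); q=p+Rm@np.array([-1.6,0,1.1]); b=(q,Rm)
print(row(*pose([523,200,65],9.7),base=b))
```

```text
[33.466, -5.501, -31.025, -0.081, 0.0, -0.115]
```

Request:
{"method": "send_rows", "body": {"rows": [[[-0.08, 0, 0.05, 0, 0, 0], [-0.16, 0, 0.11, 0, 0, 0], [-0.16, 0, 0.11, 0, 0, 0]]]}}

```text
clock: 13.6
eef_pos: [568.2, -117.9, 193.7]
tool_rot: [3.141, 0.61, 1.599]
force: [-0.5, 0.1, -0.4]
width: 17.0
gripper_force: 59.2
```

Request:
{"method": "send_rows", "body": {"rows": [[[0, 0, -2, 0, 0, 0], [0, 0, -6, 0, 0, 0], [2, 0, -9, 0, 0, 0], [6, -1, -12, -0.02, 0, -0.03], [12, -2, -16, -0.05, 0, -0.06], [33.5, -5.5, -31, -0.08, 0, -0.115], [33.5, -5.5, -31, -0.08, 0, -0.115], [33.5, -5.5, -31, -0.08, 0, -0.115], [33.5, -5.5, -31, -0.08, 0, -0.115], [33.5, -5.5, -31, -0.08, 0, -0.115]]]}}

```text
clock: 14.6
eef_pos: [505.8, 296.9, 256.2]
tool_rot: [3.141, 0.609, 1.739]
force: [1.2, 0.9, -1.7]
width: 17.1
gripper_force: 59.2
```

Request:
{"method": "send_rows", "body": {"rows": [[[0, 0, 0, 0, 0, 0], [0, 0, 0, 0, 0, 0], [0, 0, 0, 0, 0, 0]]]}}

```text
clock: 14.9
eef_pos: [506.8, 293.0, 256.3]
tool_rot: [3.141, 0.611, 1.737]
force: [0.2, -0.8, -1.8]
width: 17.0
gripper_force: 59.3
```

```bash
sed -i 's/^OFF=14/OFF=15/' h.py
python3 - <<'E'
from h import *
sent([-.16,0,.11,0,0,0]); sent([33.5,-5.5,-31,-.08,0,-.115]); tipnow()
for n in("scene","side","wrist"):
    d=grab(n)
    for k in C: print(n,k,[x.tolist() for x in top(d,k)])
B=load()
s0=[531.5,155.5,9.7]
tip=np.r_[np.array(s0[:2])-(OFF+8)*nrm(np.radians(9.7)),3]
r=[round(v,2) for v in row(*pose(tip,9.7))[:3]]+[round(v,3) for v in row(*pose(tip,9.7))[3:]]; print(r)
b2=(B[0]+B[1]@(np.array(r[:3])*10),B[1]@R.from_rotvec(r[3:]).as_matrix())
P=list(rakeposes(*curve(s0,lamp(45),r1=60,r2=80,tail=20),13,3)); prows(P[:10],b2); print(P[9][2],len(P))
E
```

```text
clk 14.9 err mm [-61.3 411.1  61.6] rot err deg 7.91 F [ 0.2 -0.8 -1.8] w 17.0 q [-1.08  0.81  0.51  1.59  0.19  1.13 -0.6 ]
clk 14.9 err mm [  6.5 -39.4   0. ] rot err deg 0.13 F [ 0.2 -0.8 -1.8] w 17.0 q [-1.08  0.81  0.51  1.59  0.19  1.13 -0.6 ]
tip [522.8 200.   64.7] yaw 9.6
scene red []
scene yellow [[573.3, -312.6, 139.8, 13.5, 1.9]]
scene blue [[713.9, 135.8, 96.8, 8.3, -4.1], [534.4, 154.8, 134.2, 11.4, 10.0]]
side red [[571.8, -267.2, 136.8, 12.8, 1.7]]
side yellow [[571.3, -312.6, 139.2, 13.5, 2.5]]
side blue [[396.3, -506.7, 82.9, 38.9, -42.7], [529.6, 155.3, 137.3, 11.9, 9.9], [704.7, 136.3, 99.0, 8.0, -4.8]]
wrist red []
wrist yellow []
wrist blue [[703.3, 146.5, 98.1, 11.0, -4.7], [530.0, 158.5, 137.2, 14.9, 9.5]]
[1.7, 0.09, 6.33, -0.001, 0.0, -0.0]
peak yaw 6.5 hold 220.6
[[-1.72, 0.17, 1.21, 0.007, 0.0, 0.009], [-2.79, 0.33, 1.96, 0.014, 0.0, 0.019], [-3.86, 0.48, 2.71, 0.021, 0.0, 0.029], [-4.93, 0.6, 3.45, 0.028, 0.0, 0.039], [-6.0, 0.64, 4.2, 0.032, 0.0, 0.046], [-7.06, 0.57, 4.95, 0.032, 0.0, 0.046], [-8.12, 0.5, 5.69, 0.032, 0.0, 0.046], [-9.18, 0.43, 6.44, 0.032, 0.0, 0.046], [-10.25, 0.35, 7.18, 0.032, 0.0, 0.046], [-11.31, 0.28, 7.93, 0.032, 0.0, 0.046]]
[547.84805192  26.55279244   6.48315916] 30
```

Run:
```python
from h import *
p,Rm=load(); s=ctrl.read_state(); print(s["eef_pos"]); save(s["eef_pos"]+[0,0,1],Rm); tipnow()
B=load()
s0=[531,155.5,9.7]
tip=np.r_[np.array(s0[:2])-(OFF+8)*nrm(np.radians(9.7)),3]
print([round(v,2) for v in row(*pose(tip+[0,5,60],9.7))])
r=[round(v,2) for v in row(*pose(tip,9.7))[:3]]+[0,0,0]; print(r)
b2=(B[0]+B[1]@(np.array(r[:3])*10),B[1])
P=list(rakeposes(*curve(s0,lamp(45),r1=60,r2=80,tail=20),13,3)); prows(P[:10],b2); print(P[9][2],len(P))
```

```text
[507.019309   292.84971619 256.43675895]
tip [529.4 160.4  65.8] yaw 9.6
[2.02, 0.13, -1.08, -0.0, 0.0, -0.0]
[5.06, 0.05, 4.12, 0, 0, 0]
peak yaw 6.6 hold 220.6
[[-1.72, 0.17, 1.2, 0.006, 0.0, 0.009], [-2.79, 0.33, 1.95, 0.013, 0.0, 0.019], [-3.86, 0.46, 2.7, 0.019, 0.0, 0.029], [-4.93, 0.59, 3.45, 0.026, 0.0, 0.038], [-6.0, 0.63, 4.2, 0.03, 0.0, 0.044], [-7.06, 0.56, 4.94, 0.03, 0.0, 0.044], [-8.12, 0.49, 5.69, 0.03, 0.0, 0.044], [-9.18, 0.42, 6.43, 0.03, 0.0, 0.044], [-10.25, 0.35, 7.18, 0.03, 0.0, 0.044], [-11.31, 0.28, 7.92, 0.03, 0.0, 0.044]]
[547.51778905  26.57317911   6.58111519] 30
```

Request:
{"method": "send_rows", "body": {"rows": [[[2.0, 0.1, -1.1, 0, 0, 0], [2.6, 0.1, -0.6, 0, 0, 0], [4.3, 0.1, 2, 0, 0, 0], [5.06, 0.05, 4.12, 0, 0, 0], [5.06, 0.05, 4.12, 0, 0, 0], [5.06, 0.05, 4.12, 0, 0, 0]]]}}

```text
clock: 15.65
eef_pos: [504.4, 311.5, 193.5]
tool_rot: [3.141, 0.611, 1.738]
force: [0.1, 0.5, -0.6]
width: 17.2
gripper_force: 59.2
```

Request:
{"method": "send_rows", "body": {"rows": [[[-1.72, 0.17, 1.2, 0.006, 0, 0.009], [-2.79, 0.33, 1.95, 0.013, 0, 0.019], [-3.86, 0.46, 2.7, 0.019, 0, 0.029], [-4.93, 0.59, 3.45, 0.026, 0, 0.038], [-6.0, 0.63, 4.2, 0.03, 0, 0.044], [-7.06, 0.56, 4.94, 0.03, 0, 0.044], [-8.12, 0.49, 5.69, 0.03, 0, 0.044], [-9.18, 0.42, 6.43, 0.03, 0, 0.044], [-10.25, 0.35, 7.18, 0.03, 0, 0.044], [-11.31, 0.28, 7.92, 0.03, 0, 0.044]]]}}

```text
clock: 16.65
eef_pos: [530.0, 175.8, 193.1]
tool_rot: [3.14, 0.61, 1.685]
force: [0.5, 0.4, -1.0]
width: 17.0
gripper_force: 59.3
```

Run:
```python
from h import *
sent([5.06,.05,4.12,0,0,0]); sent([-11.31,.28,7.92,.03,0,.044]); tipnow(); seen("blue")
```

```text
clk 16.65 err mm [  25.5 -134.7   -1.5] rot err deg 3.05 F [ 0.5  0.4 -1. ] w 17.0 q [-0.94  0.85  0.53  1.77  0.22  0.87 -0.57]
clk 16.65 err mm [-0.4  1.  -1.6] rot err deg 0.11 F [ 0.5  0.4 -1. ] w 17.0 q [-0.94  0.85  0.53  1.77  0.22  0.87 -0.57]
tip [545.9  41.4   3.1] yaw 6.6
scene [[713.8, 136.2, 96.8, 8.3, -5.1], [549.6, 25.3, 135.0, 13.0, 7.2]]
side [[396.3, -506.7, 82.9, 38.9, -42.7], [546.1, 20.2, 138.2, 12.0, 6.5], [704.7, 136.3, 99.0, 8.0, -4.8]]
wrist [[703.0, 144.4, 97.2, 9.6, -4.7]]
```

Run:
```python
from h import *
B=load()
P=list(rakeposes(*curve([547.5,24.5,6.7],lamp(45),r1=40,r2=80,tail=20),14,3)); A=prows(P[:10],B)
r=A[-1]; b2=(B[0]+B[1]@(np.array(r[:3])*10),B[1]@R.from_rotvec(r[3:]).as_matrix())
prows(P[10:15],b2); print(P[9][2],P[14][2],len(P))
```

```text
peak yaw 6.7 hold 108.6
[[-1.31, -0.05, 0.92, -0.001, 0.0, -0.001], [-2.46, -0.04, 1.73, -0.001, 0.0, -0.001], [-3.61, -0.04, 2.53, -0.0, 0.0, -0.001], [-4.75, -0.04, 3.33, -0.0, 0.0, -0.001], [-5.9, -0.03, 4.14, -0.0, 0.0, -0.001], [-7.05, -0.03, 4.94, -0.0, 0.0, -0.001], [-8.19, -0.03, 5.75, -0.0, 0.0, -0.001], [-9.34, -0.03, 6.55, -0.0, 0.0, -0.001], [-10.49, -0.03, 7.35, -0.0, 0.0, -0.001], [-11.63, -0.03, 8.15, -0.0, 0.0, -0.001]]
[[-1.15, 0.09, 0.81, 0.003, 0.0, 0.005], [-2.3, 0.3, 1.61, 0.012, 0.0, 0.018], [-3.45, 0.49, 2.42, 0.021, 0.0, 0.03], [-4.61, 0.66, 3.23, 0.03, 0.0, 0.043], [-5.76, 0.81, 4.04, 0.038, 0.0, 0.056]]
[ 563.73776781 -114.55514713    6.65378486] [ 569.77698745 -184.27802737    2.77255086] 18
```

Request:
{"method": "send_rows", "body": {"rows": [[[-1.31, -0.04, 0.92, 0, 0, 0], [-2.46, -0.04, 1.73, 0, 0, 0], [-3.61, -0.04, 2.53, 0, 0, 0], [-4.75, -0.04, 3.33, 0, 0, 0], [-5.9, -0.03, 4.14, 0, 0, 0], [-7.05, -0.03, 4.94, 0, 0, 0], [-8.19, -0.03, 5.75, 0, 0, 0], [-9.34, -0.03, 6.55, 0, 0, 0], [-10.49, -0.03, 7.35, 0, 0, 0], [-11.63, -0.03, 8.15, 0, 0, 0]]]}}

```text
clock: 17.8
eef_pos: [546.1, 34.5, 192.9]
tool_rot: [3.14, 0.61, 1.685]
force: [-0.1, 0.4, -0.8]
width: 17.4
gripper_force: 59.3
```

Run:
```python
from h import *
sent([-11.63,-.03,8.15,0,0,0]); tipnow(); seen("blue")
```

```text
clk 17.8 err mm [-0.3  0.8 -1.8] rot err deg 0.11 F [-0.1  0.4 -0.8] w 17.4 q [-0.76  0.81  0.58  1.91  0.31  0.66 -0.45]
tip [561.9 -99.7   3.1] yaw 6.6
scene [[713.8, 136.2, 96.8, 8.3, -5.1], [564.0, -116.1, 136.6, 12.6, 6.2]]
side [[396.3, -506.7, 82.9, 38.9, -42.7], [561.4, -121.3, 138.4, 11.6, 7.0]]
wrist []
```

Run:
```python
from h import *
import h; h.OFF=15.5
c=curve([563,-117,6.6],lamp(48),r1=20,r2=60,tail=15)
P=list(rakeposes(*c,12,3)); prows(P[:6]); print([p[2] for p in P[4:6]],len(P))
```

```text
peak yaw 6.6 hold 8.2
[[-1.14, -0.09, 0.8, 0.0, 0.0, -0.0], [-2.12, -0.09, 1.49, -0.0, 0.0, -0.0], [-3.1, 0.08, 2.18, 0.006, 0.0, 0.009], [-4.09, 0.32, 2.87, 0.017, 0.0, 0.023], [-5.08, 0.53, 3.56, 0.027, 0.0, 0.038], [-6.07, 0.73, 4.26, 0.037, 0.0, 0.052]]
[array([ 569.17499834, -176.67451471,    3.95602139]), array([ 569.89804333, -188.65255803,    2.95293104])] 9
```

Request:
{"method": "send_rows", "body": {"rows": [[[-1.14, -0.09, 0.8, 0, 0, 0], [-2.12, -0.09, 1.49, 0, 0, 0], [-3.1, 0.08, 2.18, 0.006, 0, 0.009], [-4.09, 0.32, 2.87, 0.017, 0, 0.023], [-4.8, 0.47, 3.36, 0.024, 0, 0.034], [-5.2, 0.55, 3.65, 0.028, 0, 0.04], [-5.4, 0.6, 3.79, 0.03, 0, 0.043], [-5.4, 0.6, 3.79, 0.03, 0, 0.043]]]}}

```text
clock: 18.75
eef_pos: [559.6, -29.3, 192.7]
tool_rot: [3.14, 0.609, 1.632]
force: [-0.0, -0.1, -1.0]
width: 17.6
gripper_force: 59.3
```

Run:
```python
from h import *
sent([-5.4,.6,3.79,.03,0,.043]); tipnow(); seen("blue")
```

```text
clk 18.75 err mm [-0.3  1.8 -2. ] rot err deg 0.11 F [-0.  -0.1 -1. ] w 17.6 q [-0.64  0.82  0.59  1.9   0.32  0.63 -0.41]
tip [ 568.4 -165.2    3. ] yaw 3.6
scene [[713.8, 135.6, 96.8, 8.2, -4.3], [570.8, -182.7, 138.9, 12.9, 3.4]]
side [[396.3, -506.7, 82.9, 38.9, -42.7]]
wrist [[377.6, -511.2, 114.6, 16.0, 72.9]]
```

Run:
```python
from h import *
import h; h.OFF=15.5
c=curve([569.5,-182.5,3.5],lamp(48),r1=8,r2=15,tail=6)
P=list(rakeposes(*c,6,3)); prows(P); print(lamp(48))
```

```text
peak yaw 2.4 hold 8.3
[[-0.65, 0.23, 0.46, 0.009, 0.0, 0.013], [-1.15, 0.29, 0.8, 0.012, 0.0, 0.017], [-1.64, 0.3, 1.14, 0.013, 0.0, 0.018], [-2.13, 0.38, 1.49, 0.016, 0.0, 0.023], [-2.62, 0.44, 1.84, 0.019, 0.0, 0.027], [-3.12, 0.44, 2.18, 0.02, 0.0, 0.028], [-3.23, 0.44, 2.26, 0.02, 0.0, 0.028]]
[ 570.95976134 -219.81871448    1.6       ]
```

Request:
{"method": "send_rows", "body": {"rows": [[[-0.65, 0.23, 0.46, 0.009, 0, 0.013], [-1.15, 0.29, 0.8, 0.012, 0, 0.017], [-1.64, 0.3, 1.14, 0.013, 0, 0.018], [-2.13, 0.38, 1.49, 0.016, 0, 0.023], [-2.62, 0.44, 1.84, 0.019, 0, 0.027], [-2.95, 0.44, 2.06, 0.02, 0, 0.028], [-3.2, 0.44, 2.24, 0.02, 0, 0.028], [-3.2, 0.44, 2.24, 0.02, 0, 0.028]]]}}

```text
clock: 19.7
eef_pos: [566.2, -68.4, 192.8]
tool_rot: [3.141, 0.61, 1.598]
force: [-0.1, 0.0, -1.0]
width: 17.4
gripper_force: 59.3
```

Run:
```python
from h import *
sent([-3.2,.44,2.24,.02,0,.028]); tipnow(); seen("blue"); print(lamp(45))
```

```text
clk 19.7 err mm [-0.6  1.4 -1.9] rot err deg 0.1 F [-0.1  0.  -1. ] w 17.4 q [-0.57  0.82  0.59  1.89  0.32  0.61 -0.38]
tip [ 570.6 -204.1    3. ] yaw 1.6
scene [[713.8, 135.6, 96.8, 8.2, -4.3], [572.3, -219.7, 139.6, 11.4, 1.2]]
side [[396.3, -506.7, 82.9, 38.9, -42.7], [570.7, -222.0, 138.5, 10.1, 1.6]]
wrist []
[ 571.04352626 -222.81754482    1.6       ]
```

Request:
{"method": "send_rows", "body": {"rows": [[[-0.06, 0, 0.04, 0, 0, 0], [-0.14, 0, 0.1, 0, 0, 0], [-0.14, 0, 0.1, 0, 0, 0], [-0.14, 0, 0.1, 0, 0, 0]]]}}

```text
clock: 20.25
eef_pos: [566.4, -69.5, 192.7]
tool_rot: [3.141, 0.609, 1.599]
force: [-1.0, 0.5, -0.6]
width: 17.2
gripper_force: 59.3
```

Request:
{"method": "send_rows", "body": {"rows": [[[0, 0, -2, 0, 0, 0], [0, 0, -6, 0, 0, 0], [2, 0, -9, 0, 0, 0], [6, 0, -13, 0, 0, 0], [9, 0, -17, 0, 0, 0], [9, 0, -17, 0, 0, 0], [9, 0, -17, 0, 0, 0]]]}}

```text
clock: 20.95
eef_pos: [561.8, 103.8, 280.6]
tool_rot: [3.14, 0.608, 1.602]
force: [-0.6, -0.5, -0.6]
width: 16.9
gripper_force: 59.3
```

Run:
```python
from h import *
sent([-.14,0,.1,0,0,0]); sent([9,0,-17,0,0,0]); tipnow()
for n in("scene","side"):
    d=grab(n)
    for k in C: print(n,k,[x.tolist() for x in top(d,k)])
    P=onz(d,[(297,298) if n=="scene" else (320,205)],0)
print([lamp(v).round(1).tolist() for v in(-45,0,45)])
print(row(*pose(SEAT,SYAW,234+100)),row(*pose(SEAT,SYAW,234)))
```

```text
clk 20.95 err mm [ -5.1 175.4  85.9] rot err deg 0.3 F [-0.6 -0.5 -0.6] w 16.9 q [-0.83  0.73  0.57  1.7   0.24  1.   -0.46]
clk 20.95 err mm [-0.2  4.2 -1.6] rot err deg 0.3 F [-0.6 -0.5 -0.6] w 16.9 q [-0.83  0.73  0.57  1.7   0.24  1.   -0.46]
tip [565.8 -34.6  90.6] yaw 1.6
scene red []
scene yellow [[573.0, -312.7, 140.3, 13.8, 1.9]]
scene blue [[713.9, 136.0, 96.8, 8.5, -4.3], [572.4, -221.5, 139.7, 12.8, 1.9]]
side red [[571.9, -267.2, 136.6, 12.7, 1.7]]
side yellow [[571.3, -312.6, 139.2, 13.5, 2.5]]
side blue [[396.3, -506.7, 82.9, 38.9, -42.7], [570.7, -222.3, 138.5, 10.8, 1.4], [718.8, 135.1, 70.7, 7.9, -4.0]]
[[573.6, -312.8, 1.6], [572.3, -267.8, 1.6], [571.0, -222.8, 1.6]]
[30.126, -10.598, -22.254, -0.014, 0.0, -0.02] [30.131, -10.459, -12.255, -0.014, 0.0, -0.02]
```

Request:
{"method": "send_rows", "body": {"rows": [[[29, -10.6, -25, -0.014, 0, -0.02], [29, -10.6, -25, -0.014, 0, -0.02], [29, -10.6, -25, -0.014, 0, -0.02], [29, -10.6, -25, -0.014, 0, -0.02], [29, -10.6, -25, -0.014, 0, -0.02], [29, -10.6, -25, -0.014, 0, -0.02], [29, -10.6, -25, -0.014, 0, -0.02], [29, -10.6, -25, -0.014, 0, -0.02], [29, -10.6, -25, -0.014, 0, -0.02], [29, -10.6, -25, -0.014, 0, -0.02]]]}}

```text
clock: 22.05
eef_pos: [445.5, 478.2, 318.5]
tool_rot: [3.14, 0.612, 1.622]
force: [0.3, -0.7, -0.5]
width: 17.0
gripper_force: 59.3
```

Request:
{"method": "send_rows", "body": {"rows": [[[0, 0, 0, 0, 0, 0], [0, 0, 0, 0, 0, 0], [0, 0, 0, 0, 0, 0]]]}}

```text
clock: 22.35
eef_pos: [445.7, 477.6, 319.8]
tool_rot: [3.14, 0.61, 1.62]
force: [0.7, -0.6, -0.3]
width: 17.3
gripper_force: 59.3
```

Run:
```python
from h import *
sent([29,-10.6,-25,-.014,0,-.02]); tipnow()
s=ctrl.read_state(); b=(s["eef_pos"],R.from_euler("xyz",s["tool_rot"]).as_matrix())
q=pose(SEAT,SYAW,234); print("from cmd",row(*q)); print("from measured",row(np.array([448.5,414.0,209.7]),q[1],base=b))
d=grab("wrist")
```

```text
clk 22.35 err mm [ 0.4  0.2 -0.8] rot err deg 0.18 F [ 0.7 -0.6 -0.3] w 17.3 q [-1.22  0.9   0.49  1.14  0.05  1.6  -0.77]
tip [452.3 343.3 128.9] yaw 3.0
from cmd [1.13, -0.015, 12.746, 0.0, 0.0, 0.0]
from measured [1.087, -0.048, 12.669, -0.001, -0.001, -0.003]
```

Request:
{"method": "send_rows", "body": {"rows": [[[0.7, -0.02, 1, 0, 0, 0], [0.7, -0.02, 4, 0, 0, 0], [0.7, -0.02, 7, 0, 0, 0], [0.7, -0.02, 9.5, 0, 0, 0], [0.8, -0.02, 11, 0, 0, 0], [0.95, -0.02, 12, 0, 0, 0], [1.08, -0.03, 12.5, 0, 0, 0], [1.1, -0.03, 12.65, 0, 0, 0], [1.1, -0.03, 12.65, 0, 0, 0], [1.1, -0.03, 12.65, 0, 0, 0]]]}}

```text
clock: 23.4
eef_pos: [448.1, 416.6, 210.0]
tool_rot: [3.14, 0.608, 1.623]
force: [0.0, -0.7, -0.8]
width: 17.4
gripper_force: 59.2
```

Run:
```python
from h import *
sent([1.1,-.03,12.65,0,0,0])
a=grab("scene");b=grab("side")
cv2.imwrite("pics/seat.png",np.hstack([cv2.resize(a["pixels"][130:235,355:455],(400,420),interpolation=2),cv2.resize(b["pixels"][105:210,135:235],(400,420),interpolation=2)])[:,:,::-1])
```

```text
clk 23.4 err mm [-0.2  2.6 -0.7] rot err deg 0.19 F [ 0.  -0.7 -0.8] w 17.4 q [-1.2   0.94  0.48  1.41  0.05  1.29 -0.79]
```

View pics/seat.png

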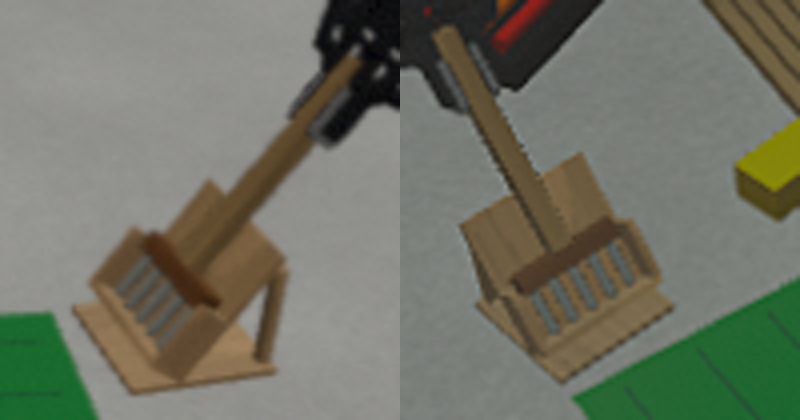

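The crops show the rake back in the stand between its cheeks, with the crossbar at (180,270) and (565,255), as at the start. I'll let go and back off along the handle.

Request:
{"method": "send_rows", "body": {"rows": [[[0, 0, 0, 0, 0, 0], [0, 0, 0, 0, 0, 0], [0, 0, 0, 0, 0, 0], [0, 0, 0, 0, 0, 0], [0, 0, 0, 0, 0, 0], [0, 0, 0, 0, 0, 0], [0, 0, 0, 0, 0, 0]]], "grip": 0}}

```text
clock: 24.2
eef_pos: [447.9, 415.9, 209.4]
tool_rot: [3.141, 0.61, 1.623]
force: [-0.0, -0.1, 0.6]
width: 85.3
gripper_force: 0.0
```

Request:
{"method": "send_rows", "body": {"rows": [[[0, 0, -1, 0, 0, 0], [0, 0, -4, 0, 0, 0], [0, 0, -8, 0, 0, 0], [0, 0, -12, 0, 0, 0], [0, 0, -14, 0, 0, 0], [0, 0, -14, 0, 0, 0], [0, 0, -14, 0, 0, 0], [0, 0, -14, 0, 0, 0]]]}}

```text
clock: 25.0
eef_pos: [443.4, 494.7, 323.0]
tool_rot: [-3.14, 0.612, 1.623]
force: [-0.1, -0.1, -0.1]
width: 85.3
gripper_force: 0.0
```

Run:
```python
from h import *
a=grab("scene"); cv2.imwrite("pics/end.png",a["pixels"][:,:,::-1]); print(ctrl.read_state()["width"])
for n in("scene","side"):
    d=grab(n)
    for k in C: print(n,k,[x.tolist() for x in top(d,k)])
```

```text
85.26634388294734
scene red []
scene yellow [[573.0, -312.6, 140.3, 13.7, 1.7]]
scene blue [[713.8, 136.1, 96.8, 8.2, -5.0], [572.3, -221.4, 139.7, 12.9, 1.7]]
side red [[571.9, -267.2, 136.6, 12.7, 1.7]]
side yellow [[571.3, -312.6, 139.2, 13.5, 2.5]]
side blue [[396.3, -506.7, 82.9, 38.9, -42.7], [570.7, -222.7, 138.4, 11.6, 1.1], [704.7, 136.3, 99.0, 8.0, -4.8]]
```

View pics/end.png

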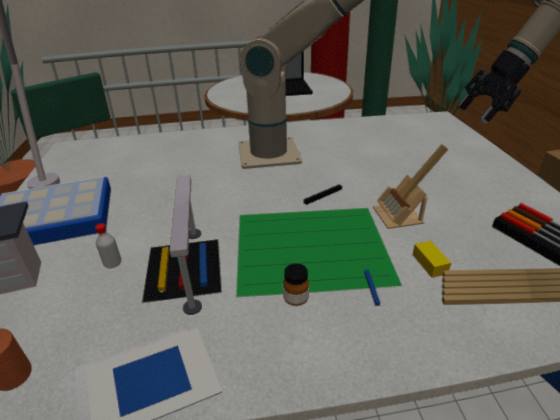

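The final view shows the yellow, red and blue strips on the three lines at (163,268), (183,270) and (203,265). The rake is back in its stand at (405,200), and the jar, glue bottle, block and decoys are where they started.

```bash
python3 -c "
from cell import ctrl
print(ctrl.finish_job())"
```

```text
the job is handed in; nothing more can be done
None
```

The job is handed in at about 25 s on the clock: yellow, red and blue lie on the far, middle and near lines, each measured within about 2 mm of its line's centre, and the rake is back in its stand, released.

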